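Make up a hub kit in the stores tray

TASK

Make up the hub kit in the steel tray: lay the ball bearing in the middle of the round tin, the big nut in the middle of the square bin, the shorter link plate lengthways in the middle of the oblong bin, and the wide-holed ring flat over the post. Set each part down flat, without dropping it, and leave the longer link plate and the small-holed ring lying where they are.

Things in the scene. Friction and masses are not known exactly. Their poses are not given: they have to be found in the camera images.
- bearing: Ball bearing, bright steel races with dark cage and steel balls between, 44 mm outer diameter, 16 mm high, lying flat; its middle is closed to the fingers, grip it across the outside; origin at the centre of its underside, z up. About 0.11 kg. It and the five other loose parts lie at least 110 mm apart (centre to centre) on the robot's right half of the bench.
- nut: Large hexagonal steel nut, 42 mm across flats, 22 mm high, 24 mm hole, lying flat; origin at the centre of its underside, z up; x points squarely to one of its flats (the others every 60 degrees). About 0.14 kg.
- short_link: The shorter flat steel link plate, 90 mm long (its x), 30 mm wide (its y), 10 mm thick, with a 13 mm hole near each end, lying flat; origin at the centre of its underside, z up. About 0.19 kg.
- long_link: Look-alike to leave alone: the longer steel link plate, 125 mm long (its x), 30 mm wide (y), 10 mm thick, a 13 mm hole near each end; too long for the oblong bin; origin at the centre of its underside, z up.
- wide_ring: Flat steel ring with a wide hole: 50 mm outer diameter, 34 mm hole, 10 mm thick, lying flat; grip it across the outside; origin at the centre of its underside, z up, in the middle of the hole. About 0.08 kg.
- narrow_ring: Look-alike to leave alone: flat steel ring of the same 50 mm outer diameter and 10 mm thickness but with only a 12 mm hole, too small for the post; origin at the centre of its underside, z up.
- round_tin: Round open grey tin, 108 mm outer diameter, 20 mm high, wall 3 mm, inner floor 3 mm above its underside; origin at the centre of its underside, 3 mm above the bench. Stands fixed in one quarter of the dark steel kit tray (270 mm square, rim 16 mm above the bench, fixed), which quarter changes; neighbouring bin centres are 120 mm apart.
- square_bin: Square open grey bin, 108 x 108 mm outside, 20 mm high, walls 3 mm, inner floor 3 mm above its underside; origin at the centre of its underside, 3 mm above the bench, x and y along its sides. Fixed in another quarter of the tray.
- oblong_bin: Oblong open grey bin, 122 mm (its x) by 86 mm (its y) outside, 20 mm high, walls 3 mm, inner floor 3 mm above its underside; origin at the centre of its underside, 3 mm above the bench. Fixed in another quarter of the tray.
- post_stand: Flat grey square plate, 100 x 100 x 3 mm without walls, with one upright steel post of 18 mm diameter in its middle, standing 25 mm above the plate; origin at the centre of its underside, 3 mm above the bench. Fixed in another quarter of the tray.
Mind the look-alikes: they are no part of the job. Leave any orange look-alike of the bearing alone.

How it is judged:
By the outcome, as a careful person would: the job done as asked, in the order asked, and still so for the second after the job is handed in, with the robot touching nothing.
It also fails if it takes over 99 s, if anything falls off the work surface, if the arm or the gripper's body presses on something with over 40 N, if the wrist force passes 120 N, or if a joint passes its speed limit or range.

ROBOT

A 7-joint arm with a two-finger parallel gripper is mounted at the origin on the work surface. World frame = base frame: x ahead of the robot, y to its left, z up, the work surface at z = 0. Lengths are in m, angles in rad, forces in N, time in s.
With the tool pointing down it reaches from about 0.35 to 0.9 m from the base axis. Payload 19.9 kg.
Tool frame: the origin (TCP) lies midway between the tips of the shut fingers; the grasp point (between the pads) lies 19 mm behind it; z points along the fingers, y is the line along which they close (so a half turn about z gives the same grasp; the last joint's range is limited). The gripper opens to 94 mm and grips with 3 to 60 N. Pads are 16 mm wide; open, the fingers measure 119 mm over their backs; the gripper's body (75 mm by 177 mm) begins 78 mm behind the grasp point.
Start: joints at [-1.155, 0.417, -0.01, 1.614, 0.005, 1.111, -0.053], TCP at [0.276, 0.561, 0.205] pointing down, gripper open.
Joint ranges: [-2.81, 2.81], [-0.39, 2.02], [-1.27, 1.25], [0.06, 2.57], [-1.19, 4.33], [0.19, 2], [-2.82, 2.82]. Speed limits (rad/s): [1.89, 1.89, 2.39, 2.39, 3.01, 3.01, 3.01].

INTERFACE

Orientations are given as [roll, pitch, yaw] about the fixed x, y, z axes, in that order (R = Rz(yaw) Ry(pitch) Rx(roll)).
In Python, from rig import get_state, get_image, sign_off gives the robot as it stands.
- The arm moves only by the tool apply_moves, never from a script. Its argument "commands" is one flat list of numbers, 7 for each row, row after row: the shift along the tool's x, y, z scaled (see below), then the turn, a rotation vector about the tool's x, y, z scaled (see below), then the closure, from 0 (fully open) to 1 (shut). In form: [x, y, z, ax, ay, az, grip, x, y, z, ax, ay, az, grip, ...]. A call has exactly 10 rows; each row shifts and turns the commanded pose from where the row before left it, along the tool's axes as they then stand; what a row does not reach is not made up. The controller multiplies each number of a shift by 0.25 m and each number of a turn by pi/2 rad. A row lasts 1/10 s, in which the tool goes at most 50 mm and 8.59 degrees, less where a joint would pass 70% of its speed; a pose out of reach is approached as far as the arm can. A call with a number of a shift or a turn outside -1 to 1 is refused whole. A call with a gripper value outside its range is refused whole. The fingers move at their own pace and stop on an object; "squeeze" is the grip in N (left out, the last holds). Time passes only in rows, so rows that do not move let the fingers close, or fill a call up. It gives the time, the measured TCP pose, the force, the opening and the grip force at its end, in the units of the state.
- get_state(): the state, without advancing time (a new reading comes with each control period).
- get_image(name): name is "side" or "top"; returns a dict with "frame" (480x640x3 uint8, blue, green, red), "z_map" (480x640 float32, m along the optical axis (not along the pixel's ray), 0 where there is no reading), "fovy" (degrees; the focal length in pixels is half the picture's height over the tangent of half this angle, whatever the lens; pixels are square), "cx", "cy" (the principal point, pixels), "xyz" and "rotation" of the camera in the world. Camera axes: x right, y down, z forward; pixel columns grow to the right and rows downward; lengths in m; the calibration is good to about 2 mm. A picture is of the moment at which its call begins.
- sign_off(): hands the job in; it is judged then, once.
The state is a dict: "t": time; "joints": joint angles; "joint_velocities": joint speeds; "joint_torque": joint torques, N m; "ee_pos": TCP position; "ee_rot": TCP orientation; "force": force on the tool from outside, world axes, zero at the start; "wrist_torque": the same for the moment, N m; "finger_gap": finger opening in m; "gripper_force": force on a finger pad.
Only numpy, scipy, OpenCV 4.12 (cv2) and the standard library are available. Lean on these libraries where they do the work, as an engineer would, in place of code of your own. Each camera call takes 0.05 s, during which the arm holds its last target. There are 200 camera calls.

## Working session

There is one attempt and no reset: what is moved stays moved. The work goes in short steps, Python scripts to look and compute and a tool call to move; the robot and the scene stay as the last step left them, time stands still between calls to the robot, and variables do not carry over. Pictures are saved under pics/ and viewed, at most 14 in all, crops included, and the job is handed in when it is done.

Besides the shell and the picture viewer there is one more tool, called after "Call:" as name(argument=value, ...) on one line, values as JSON. apply_moves: Moves the arm, as the interface text tells. Shifts and turns lie within -1 to 1; 1 stands for 0.25 m of shift or pi/2 rad of turn. Its arguments: {"type":"object","properties":{"commands":{"type":"array"},"squeeze":{"type":"number"}},"required":["commands"]}

```bash
mkdir -p pics; ls
python3 - <<'E'
from rig import *
import cv2,numpy as np
for n in("top","side"):
    d=get_image(n);cv2.imwrite(f"pics/{n}0.png",d["frame"]);np.savez(f"{n}0.npz",**d)
    print(n,d["fovy"],d["cx"],d["cy"],d["xyz"],d["rotation"])
print(get_state())
E
```

```text
pics
top 57.86965315718677 320.89430298593186 237.06034044392993 [0.44938175 0.005553   0.85799648] [-2.98620251 -0.02932005 -1.55259606]
side 55.591147639535066 324.4688487209861 241.70703671761333 [ 0.12158879 -0.51496029  0.59577165] [-2.26008757 -0.00386165 -0.7423658 ]
{'t': 0.1, 'joints': array([-1.15450272,  0.4178811 , -0.01031266,  1.61407883,  0.00471834,
        1.1106898 , -0.05297664]), 'joint_velocities': array([ 5.30299206e-04, -5.60692408e-04, -5.46397352e-05, -8.29836743e-04,
        4.05642227e-04,  2.51186431e-04,  1.11818782e-03]), 'joint_torque': array([ 2.72930047e-03, -8.52574325e+01,  6.41223863e-01, -4.26688313e+01,
       -4.87377774e-02,  1.63603207e-02,  8.83267535e-05]), 'ee_pos': array([0.27609975, 0.56035463, 0.20492329]), 'ee_rot': array([-3.14056325e+00,  9.50616601e-05,  2.68384728e+00]), 'force': array([ 0.64727364, -0.3617026 , -0.83205647]), 'wrist_torque': array([ 0.01169821, -0.0165224 ,  0.02940564]), 'gripper_force': 0.0, 'finger_gap': 0.09389857135708182}
```

View pics/top0.png

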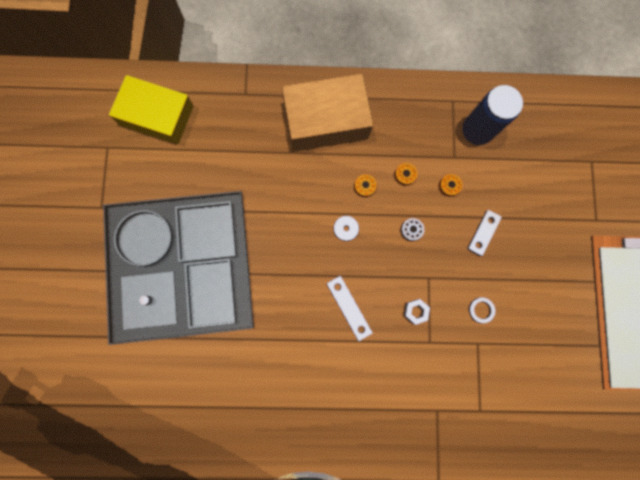

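View pics/side0.png

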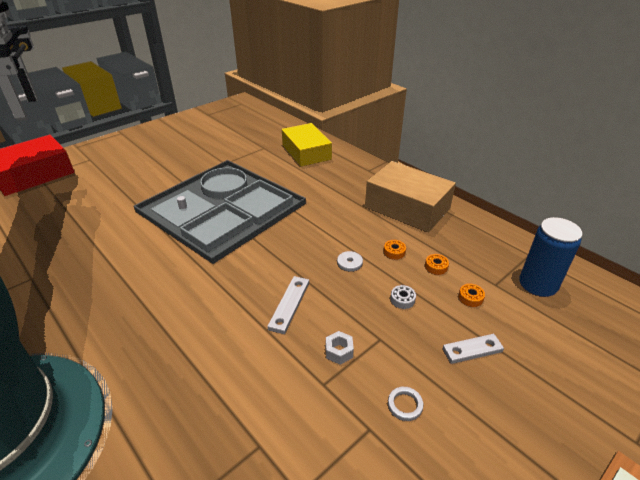

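The top view shows the tin at (144,238), square bin at (206,232), oblong bin at (211,294) and post at (147,300). The parts are: bearing (413,229), nut (418,312), short link (485,233), wide ring (482,310), narrow ring (346,228) and long link (350,308). The side view agrees, with the wide ring at (405,403), nut (340,347), short link (473,348) and bearing (403,296).

```bash
cat > h.py <<'E'
import cv2,numpy as np
from scipy.spatial.transform import Rotation as Ro
def cam(d):
    f=240/np.tan(np.radians(float(d["fovy"]))/2)
    return f,float(d["cx"]),float(d["cy"]),np.array(d["xyz"]),Ro.from_euler("xyz",d["rotation"]).as_matrix()
def cast(d,uv,z):
    f,cx,cy,p,R=cam(d);uv=np.atleast_2d(uv).astype(float)
    r=np.c_[(uv[:,0]-cx)/f,(uv[:,1]-cy)/f,np.ones(len(uv))]@R.T
    return p+r*((z-p[2])/r[:,2])[:,None]
def cloud(d):
    f,cx,cy,p,R=cam(d);v,u=np.mgrid[:480,:640];Z=d["z_map"]
    return np.stack([(u-cx)/f*Z,(v-cy)/f*Z,Z],-1)@R.T+p
def white(d,lo=140):
    hsv=cv2.cvtColor(d["frame"],cv2.COLOR_BGR2HSV)
    return ((hsv[...,1]<60)&(hsv[...,2]>lo)).astype(np.uint8)
E
python3 - <<'E'
from h import *
for n in("top","side"):
    d=dict(np.load(f"{n}0.npz"));P=cloud(d);m=white(d)
    cs,h=cv2.findContours(m,cv2.RETR_CCOMP,cv2.CHAIN_APPROX_NONE)
    for i,c in enumerate(cs):
        a=cv2.contourArea(c)
        if h[0][i][3]>=0 or a<30: continue
        x,y,w,hh=cv2.boundingRect(c);k=np.zeros_like(m);cv2.drawContours(k,[c],-1,1,-1)
        z=P[...,2][(k>0)&(m>0)]
        X=cast(d,(x+w/2,y+hh/2),.01)[0]
        if not(.2<X[0]<.8 and -.45<X[1]<.5):continue
        print(n,(x,y,w,hh),a,X.round(3),"z pct",np.percentile(z,[10,50,90]).round(4))
    z=P[...,2][(P[...,0]>.3)&(P[...,0]<.6)&(abs(P[...,1])<.05)];print("bench z",np.percentile(z,[5,50,95]).round(4))
E
```

```text
top (406, 299, 24, 26) 424.5 [ 0.44  -0.208  0.01 ] z pct [0.0011 0.0218 0.0238]
top (470, 297, 25, 26) 476.0 [ 0.446 -0.334  0.01 ] z pct [0.0045 0.0097 0.0119]
top (327, 276, 45, 65) 1031.0 [ 0.444 -0.075  0.01 ] z pct [0.0057 0.0096 0.0118]
top (122, 272, 54, 57) 2584.5 [0.452 0.31  0.01 ] z pct [0.0039 0.0057 0.0078]
top (190, 259, 44, 68) 2373.0 [0.469 0.191 0.01 ] z pct [0.004  0.0059 0.0083]
top (402, 218, 22, 22) 348.0 [ 0.603 -0.201  0.01 ] z pct [0.0128 0.0157 0.0176]
top (334, 216, 25, 25) 463.5 [ 0.601 -0.067  0.01 ] z pct [0.0071 0.0099 0.0117]
top (121, 215, 49, 50) 1827.5 [0.569 0.326 0.01 ] z pct [0.0038 0.0058 0.0079]
top (469, 210, 32, 46) 651.5 [ 0.598 -0.346  0.01 ] z pct [0.0074 0.0101 0.0122]
top (181, 205, 54, 55) 2428.0 [0.587 0.205 0.01 ] z pct [0.0039 0.0059 0.0082]
bench z [-2.40e-03  2.00e-04  8.58e-01]
side (388, 387, 35, 31) 803.0 [ 0.447 -0.334  0.01 ] z pct [0.0096 0.011  0.0122]
side (444, 334, 60, 27) 826.5 [ 0.601 -0.345  0.01 ] z pct [0.0096 0.011  0.0123]
side (326, 331, 28, 25) 474.0 [ 0.45  -0.197  0.01 ] z pct [0.0218 0.023  0.0244]
side (391, 285, 25, 19) 319.5 [ 0.608 -0.196  0.01 ] z pct [0.0154 0.0168 0.0184]
side (268, 276, 41, 55) 868.5 [ 0.443 -0.075  0.01 ] z pct [0.0097 0.0111 0.0123]
side (337, 251, 26, 18) 319.5 [ 0.603 -0.067  0.01 ] z pct [0.0095 0.0109 0.0122]
side (184, 210, 63, 34) 822.0 [0.467 0.197 0.01 ] z pct [0.0057 0.0071 0.0091]
side (152, 190, 62, 36) 1062.5 [0.451 0.305 0.01 ] z pct [0.0056 0.007  0.0085]
side (232, 187, 53, 30) 743.5 [0.589 0.212 0.01 ] z pct [0.0056 0.0071 0.0089]
side (202, 175, 44, 16) 458.5 [0.575 0.332 0.01 ] z pct [0.0055 0.007  0.0088]
bench z [-0.0006  0.0011  0.0031]
```

```bash
cat >> h.py <<'E'
parts=dict(bearing=((.604,-.2),.016),nut=((.445,-.205),.022),short_link=((.6,-.346),.010),wide_ring=((.446,-.334),.010))
def topface(d,c,h,r=.07):
    "minAreaRect / circle / centroid of points of the top face at height h around c"
    P=cloud(d);m=(abs(P[...,2]-h)<.0045)&(np.hypot(P[...,0]-c[0],P[...,1]-c[1])<r)&(white(d,90)>0)
    m=cv2.morphologyEx(m.astype(np.uint8),cv2.MORPH_CLOSE,np.ones((3,3)))
    n,l,s,_=cv2.connectedComponentsWithStats(m);k=(l==1+np.argmax(s[1:,4])).astype(np.uint8)
    cs,_=cv2.findContours(k,cv2.RETR_EXTERNAL,cv2.CHAIN_APPROX_NONE)
    X=(cast(d,max(cs,key=cv2.contourArea)[:,0],h)[:,:2]*1000).astype(np.float32)
    return X
def rect(X):
    (a,b),(w,h),t=cv2.minAreaRect(X)
    if h>w:w,h,t=h,w,t+90
    return np.round([a,b,w,h,(t+90)%180-90],1)
E
python3 - <<'E'
from h import *
D={n:dict(np.load(f"{n}0.npz")) for n in("top","side")}
for k,(c,h) in parts.items():
    for n,d in D.items():
        X=topface(d,c,h);(a,b),r=cv2.minEnclosingCircle(X);e=cv2.fitEllipse(X)
        print(k,n,"rect",rect(X),"circ",np.round([a,b,r],1),"ell",np.round(e[0]+e[1],1))
        if k=="nut":
            # hex direction: 60deg-phase of the radius harmonic
            q=X-X.mean(0);p=cv2.approxPolyDP(X[:,None],3,True)[:,0];t=np.arctan2(q[:,1],q[:,0]);
            o=np.argsort(t);r=np.hypot(*q.T);g=np.arange(-np.pi,np.pi,.02);rr=np.interp(g,t[o],r[o],period=2*np.pi)
            s=(rr*np.exp(6j*g)).sum();print(" corner dir mod60",np.degrees(np.angle(s)/6)%60)
for n,d in D.items():
    P=cloud(d)
    for k,c in dict(tin=(.57,.326),sq=(.588,.206),ob=(.468,.193)).items():
        m=(P[...,2]>.0205)&(P[...,2]<.028)&(np.hypot(P[...,0]-c[0],P[...,1]-c[1])<.085)
        m&=(np.hypot(P[...,0]-.452,P[...,1]-.31)>.03)
        if k!="tin": pass
        X=(P[...,:2][m]*1000).astype(np.float32)
        if len(X)>5:
            # keep the points on this bin only
            q=X-np.array(c)*1000;X=X[(abs(q)<[72,62]).all(1)]
            print(k,n,len(X),rect(X),np.round(sum(cv2.minEnclosingCircle(X)[0:1],()),1),round(cv2.minEnclosingCircle(X)[1],1))
    X=topface(d,(.452,.308),.006,.068);print("stand",n,rect(X))
    m=(P[...,2]>.027)&(np.hypot(P[...,0]-.452,P[...,1]-.31)<.04);print("post",P[m].mean(0).round(4) if m.any() else 0,m.sum())
    m=(P[...,2]>.0115)&(P[...,2]<.03)&(np.hypot(P[...,0]-.52,P[...,1]-.26)<.22)
    print("tray",rect((P[...,:2][m]*1000).astype(np.float32)))
E
```

```text
bearing top rect [ 601.8 -197.5   43.2   42.8   77.1] circ [ 601.8 -197.1   22.2] ell [ 601.6 -197.5   41.5   42.7]
bearing side rect [ 603.8 -197.9   44.9   43.8   11.1] circ [ 603.5 -199.4   23.8] ell [ 603.1 -198.4   41.8   45.9]
nut top rect [ 440.6 -202.3   46.6   42.6   49.5] circ [ 441. -202.   24.] ell [ 440.5 -202.3   42.8   44.2]
 corner dir mod60 49.408236195768325
nut side rect [ 441.9 -202.9   50.1   40.9   47.3] circ [ 441.7 -202.7   25. ] ell [ 442.1 -202.5   42.9   45.8]
 corner dir mod60 49.36494559031128
short_link top rect [ 599.5 -343.5   91.    31.1  -28.2] circ [ 599.4 -344.1   46.7] ell [ 599.6 -344.    33.1  113.8]
short_link side rect [ 600.7 -344.1   91.1   33.9  -28.5] circ [ 600.5 -343.8   47.1] ell [ 600.8 -344.2   35.2  115.1]
wide_ring top rect [ 445.7 -332.9   48.3   46.7   44.9] circ [ 445.5 -332.5   25.2] ell [ 445.9 -332.7   46.8   48.9]
wide_ring side rect [ 446.1 -333.7   49.9   48.5   47.6] circ [ 447.4 -334.2   25.7] ell [ 446.8 -333.4   47.9   49.9]
tin top 314 [572.2 321.2 120.5 105.9 -85.4] [582.3 317. ] 69.1
sq top 451 [576.6 208.4 130.8 108.5   7.2] [579.8 207.4] 78.7
ob top 434 [472.4 195.3 130.1  99.5   7.3] [473. 196.] 79.2
stand top [451.1 307.8 134.  133.2 -79.9]
post [0.4531 0.3125 0.0301] 74
tray [520.3 262.1 271.4 270.6 -82.6]
tin side 209 [573.3 322.5 122.5 109.8 -85.7] [582.8 317.4] 68.9
sq side 392 [578.1 208.2 133.1 111.7   6.5] [581.2 208.2] 80.4
ob side 412 [473.9 196.2 132.4  91.8   7.3] [473.1 196.8] 76.9
stand side [452.3 315.7 127.4 115.    9.1]
post [0.4532 0.3116 0.0311] 41
tray [522.5 262.8 275.6 274.2 -82.7]
```

Call:
apply_moves(commands=[0,0,0.03,0,0,0.071,0.2,0,0,0.03,0,0,0.071,0.2,0,0,0.03,0,0,0.071,0.2,0,0,0.03,0,0,0.071,0.2,0,0,0.03,0,0,0.071,0.2,0,0,0.03,0,0,0.071,0.2,0,0,0.03,0,0,0.071,0.2,0,0,0.03,0,0,0.071,0.2,0,0,0.03,0,0,0.071,0.2,0,0,0.03,0,0,0.071,0.2], squeeze=25)

```text
t: 1.1
ee_pos: [0.2761, 0.5604, 0.1298]
ee_rot: [-3.141, 0.001, 1.564]
force: [-0.3, 0.2, 0.3]
finger_gap: 0.0753
gripper_force: 0.0
```

```bash
cat > go.py <<'E'
import sys,numpy as np
from rig import get_state
from scipy.spatial.transform import Rotation as Ro
# go.py x y z yawdeg : remaining tool-axes shift (scaled) with the present yaw, after any turn, and the turn
s=get_state();x,y,z,w=map(float,sys.argv[1:5])
R=Ro.from_euler("xyz",s["ee_rot"]);D=np.array([x,y,z])/1000-s["ee_pos"]
G=Ro.from_euler("xyz",[np.pi,0,np.radians(w)])
print("t",round(s["t"],2),"pos",(s["ee_pos"]*1000).round(1),"rpy",np.degrees(s["ee_rot"]).round(1),"gap",round(s["finger_gap"]*1000,1),"gf",round(s["gripper_force"],1),"F",np.round(s["force"],1))
print("shift now-axes",(R.inv().apply(D)/.25).round(3),"goal-axes",(G.inv().apply(D)/.25).round(3),"turn",((R.inv()*G).as_rotvec()/(np.pi/2)).round(3))
E
python3 go.py 603 -198 100 90
```

```text
t 1.1 pos [276.1 560.4 129.8] rpy [-180.     0.    89.6] gap 75.3 gf 0.0 F [-0.3  0.2  0.3]
shift now-axes [-3.025  1.328  0.121] goal-axes [-3.034  1.307  0.119] turn [-0.     0.    -0.004]
```

Call:
apply_moves(commands=[-0.155,0.068,0,0,0,0,0.2,-0.155,0.068,0,0,0,0,0.2,-0.155,0.068,0,0,0,0,0.2,-0.155,0.068,0,0,0,0,0.2,-0.155,0.068,0,0,0,0,0.2,-0.155,0.068,0,0,0,0,0.2,-0.155,0.068,0,0,0,0,0.2,-0.155,0.068,0,0,0,0,0.2,-0.155,0.068,0,0,0,0,0.2,-0.155,0.068,0,0,0,0,0.2])

```text
t: 2.1
ee_pos: [0.4456, 0.1711, 0.1305]
ee_rot: [-3.142, -0.0, 1.569]
force: [0.7, 1.7, 0.2]
finger_gap: 0.075
gripper_force: 0.0
```

Call:
apply_moves(commands=[-0.155,0.068,0,0,0,0,0.2,-0.155,0.068,0,0,0,0,0.2,-0.155,0.068,0,0,0,0,0.2,-0.155,0.068,0,0,0,0,0.2,-0.155,0.068,0,0,0,0,0.2,-0.155,0.068,0,0,0,0,0.2,-0.155,0.068,0,0,0,0,0.2,-0.155,0.068,0,0,0,0,0.2,-0.155,0.068,0,0,0,0,0.2,-0.08,0.036,0,0,0,0,0.2])

```text
t: 3.1
ee_pos: [0.6067, -0.2001, 0.1302]
ee_rot: [-3.141, 0.001, 1.566]
force: [0.2, 1.0, -0.2]
finger_gap: 0.0751
gripper_force: 0.0
```

```bash
python3 go.py 603 -198 5 90
```

```text
t 3.1 pos [ 606.7 -200.1  130.2] rpy [-1.80e+02  1.00e-01  8.97e+01] gap 75.1 gf 0.0 F [ 0.2  1.  -0.2]
shift now-axes [ 0.009 -0.014  0.501] goal-axes [ 0.008 -0.015  0.501] turn [-0.     0.001 -0.003]
```

Call:
apply_moves(commands=[0.009,-0.014,0.09,0,0,0,0.2,0,0,0.09,0,0,0,0.2,0,0,0.09,0,0,0,0.2,0,0,0.08,0,0,0,0.2,0,0,0.06,0,0,0,0.2,0,0,0.05,0,0,0,0.2,0,0,0.03,0,0,0,0.2,0,0,0.01,0,0,0,0.2,0,0,0,0,0,0,0.2,0,0,0,0,0,0,0.8])

```text
t: 4.1
ee_pos: [0.6034, -0.1943, 0.0062]
ee_rot: [3.141, 0.0, 1.569]
force: [-0.3, 0.5, -0.6]
finger_gap: 0.0701
gripper_force: 0.0
```

Call:
apply_moves(commands=[0,0,0,0,0,0,0.8,0,0,0,0,0,0,0.8,0,0,0,0,0,0,0.8,0,0,0,0,0,0,0.8,0,0,0,0,0,0,0.8,0,0,0,0,0,0,0.8,0,0,0,0,0,0,0.8,0,0,0,0,0,0,0.8,0,0,0,0,0,0,0.8,0,0,0,0,0,0,0.8])

```text
t: 5.1
ee_pos: [0.6031, -0.1941, 0.0057]
ee_rot: [3.141, 0.0, 1.569]
force: [-1.0, -0.0, 5.4]
finger_gap: 0.0433
gripper_force: 25.0
```

```bash
python3 go.py 573 329.5 110 90
```

```text
t 5.1 pos [ 603.1 -194.1    5.7] rpy [180.    0.   89.9] gap 43.3 gf 25.0 F [-1.  -0.   5.4]
shift now-axes [ 2.094 -0.125 -0.417] goal-axes [ 2.095 -0.12  -0.417] turn [ 0.     0.    -0.001]
```

Call:
apply_moves(commands=[0,0,-0.02,0,0,0,0.8,0,0,-0.04,0,0,0,0.8,0,0,-0.06,0,0,0,0.8,0,0,-0.08,0,0,0,0.8,0,0,-0.08,0,0,0,0.8,0,0,-0.07,0,0,0,0.8,0.04,0,-0.05,0,0,0,0.8,0.08,0,-0.02,0,0,0,0.8,0.11,-0.01,0,0,0,0,0.8,0.13,-0.01,0,0,0,0,0.8])

```text
t: 6.1
ee_pos: [0.5981, -0.1032, 0.1113]
ee_rot: [3.141, 0.0, 1.568]
force: [0.7, -0.6, -1.7]
finger_gap: 0.0433
gripper_force: 25.0
```

Call:
apply_moves(commands=[0.15,-0.01,0,0,0,0,0.8,0.15,-0.01,0,0,0,0,0.8,0.15,-0.01,0,0,0,0,0.8,0.15,-0.01,0,0,0,0,0.8,0.15,-0.01,0,0,0,0,0.8,0.15,-0.01,0,0,0,0,0.8,0.15,-0.01,0,0,0,0,0.8,0.15,-0.01,0,0,0,0,0.8,0.15,-0.01,0,0,0,0,0.8,0.15,-0.01,0,0,0,0,0.8])

```text
t: 7.1
ee_pos: [0.5732, 0.2732, 0.1111]
ee_rot: [3.141, -0.0, 1.569]
force: [0.4, -0.2, -1.1]
finger_gap: 0.0433
gripper_force: 25.0
```

Call:
apply_moves(commands=[0.12,0,0,0,0,0,0.8,0.08,0,0,0,0,0,0.8,0.04,0,0,0,0,0,0.8,0,0,0,0,0,0,0.8,0,0,0,0,0,0,0.8,0,0,0,0,0,0,0.8,0,0,0,0,0,0,0.8,0,0,0,0,0,0,0.8,0,0,0,0,0,0,0.8,0,0,0,0,0,0,0.8])

```text
t: 8.1
ee_pos: [0.5742, 0.3308, 0.1105]
ee_rot: [-3.142, 0.0, 1.568]
force: [-0.3, 0.1, -0.6]
finger_gap: 0.0435
gripper_force: 25.0
```

```bash
python3 go.py 573 333.4 12 90
python3 - <<'E'
from rig import *
import cv2
cv2.imwrite("pics/side1.png",get_image("side")["frame"][60:360,60:460])
E
```

```text
t 8.1 pos [574.2 330.8 110.5] rpy [-180.     0.    89.9] gap 43.5 gf 25.0 F [-0.3  0.1 -0.6]
shift now-axes [ 0.01  -0.005  0.394] goal-axes [ 0.01  -0.005  0.394] turn [-0.     0.    -0.002]
```

View pics/side1.png

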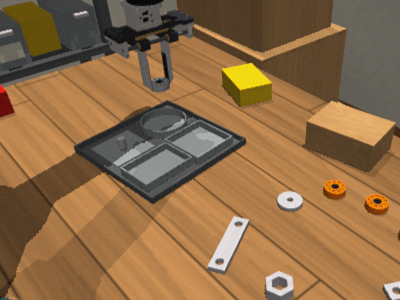

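The bearing is held in the fingers at crop (160,85), above the tin. I'm lowering it.

Call:
apply_moves(commands=[0.01,-0.005,0.06,0,0,0,0.8,0,0,0.07,0,0,0,0.8,0,0,0.07,0,0,0,0.8,0,0,0.07,0,0,0,0.8,0,0,0.05,0,0,0,0.8,0,0,0.035,0,0,0,0.8,0,0,0.02,0,0,0,0.8,0,0,0.01,0,0,0,0.8,0,0,0.005,0,0,0,0.8,0,0,0,0,0,0,0.8])

```text
t: 9.15
ee_pos: [0.5732, 0.3336, 0.0133]
ee_rot: [3.141, -0.0, 1.569]
force: [0.2, 1.0, -1.3]
finger_gap: 0.0437
gripper_force: 25.0
```

```bash
python3 go.py 573 333.4 11.7 90
```

```text
t 9.15 pos [573.2 333.6  13.3] rpy [180.   -0.   89.9] gap 43.7 gf 25.0 F [ 0.2  1.  -1.3]
shift now-axes [-0.001 -0.001  0.006] goal-axes [-0.001 -0.001  0.006] turn [ 0.    -0.    -0.001]
```

Call:
apply_moves(commands=[0,0,0.002,0,0,0,0.8,0,0,0.002,0,0,0,0.8,0,0,0.002,0,0,0,0.8,0,0,0,0,0,0,0.8,0,0,0,0,0,0,0.8,0,0,0,0,0,0,0.8,0,0,0,0,0,0,0.8,0,0,0,0,0,0,0.8,0,0,0,0,0,0,0.8,0,0,0,0,0,0,0.8])

```text
t: 10.15
ee_pos: [0.5731, 0.3335, 0.0117]
ee_rot: [3.141, -0.0, 1.569]
force: [-1.4, -1.1, 4.7]
finger_gap: 0.0438
gripper_force: 25.0
```

Call:
apply_moves(commands=[0,0,0,0,0,0,0.5,0,0,0,0,0,0,0.47,0,0,0,0,0,0,0.4,0,0,0,0,0,0,0.35,0,0,0,0,0,0,0.35,0,0,0,0,0,0,0.35,0,0,-0.02,0,0,0,0.35,0,0,-0.06,0,0,0,0.35,0,0,-0.09,0,0,0,0.35,0,0,-0.12,0,0,0,0.3])

```text
t: 11.15
ee_pos: [0.5726, 0.3331, 0.0851]
ee_rot: [-3.141, 0.001, 1.568]
force: [0.2, 0.9, -0.3]
finger_gap: 0.0649
gripper_force: 0.0
```

```bash
python3 go.py 441.3 -202.5 110 109.4
```

```text
t 11.15 pos [572.6 333.1  85.1] rpy [-180.     0.    89.9] gap 64.9 gf 0.0 F [ 0.2  0.9 -0.3]
shift now-axes [-2.144 -0.52  -0.098] goal-axes [-1.846 -1.207 -0.1  ] turn [-0.001  0.    -0.217]
```

Call:
apply_moves(commands=[-0.06,-0.03,-0.05,0,0,0,0.25,-0.11,-0.03,-0.05,0,0,0,0.25,-0.15,-0.033,0,0,0,0,0.25,-0.15,-0.033,0,0,0,0,0.25,-0.15,-0.033,0,0,0,0,0.25,-0.15,-0.033,0,0,0,0,0.25,-0.15,-0.033,0,0,0,0,0.25,-0.15,-0.033,0,0,0,0,0.25,-0.15,-0.033,0,0,0,0,0.25,-0.15,-0.033,0,0,0,0,0.25])

```text
t: 12.15
ee_pos: [0.491, -0.0103, 0.1102]
ee_rot: [3.14, -0.001, 1.568]
force: [0.3, -0.0, -0.4]
finger_gap: 0.0703
gripper_force: 0.0
```

Call:
apply_moves(commands=[-0.15,-0.033,0,0,0,0,0.25,-0.15,-0.033,0,0,0,0,0.25,-0.15,-0.033,0,0,0,0,0.25,-0.15,-0.033,0,0,0,0,0.25,-0.1,-0.033,0,0,0,0,0.25,-0.074,-0.03,0,0,0,0,0.25,0,0,0,0,0,-0.07,0.25,0,0,0,0,0,-0.08,0.25,0,0,0,0,0,-0.067,0.25,0,0,0,0,0,0,0.25])

```text
t: 13.15
ee_pos: [0.4422, -0.2025, 0.11]
ee_rot: [3.14, 0.0, 1.911]
force: [-0.9, 0.2, 0.2]
finger_gap: 0.0704
gripper_force: 0.0
```

```bash
python3 go.py 441.3 -202.5 6 109.4
```

```text
t 13.15 pos [ 442.2 -202.5  110. ] rpy [179.9   0.  109.5] gap 70.4 gf 0.0 F [-0.9  0.2  0.2]
shift now-axes [ 0.002 -0.004  0.416] goal-axes [ 0.001 -0.004  0.416] turn [0.001 0.    0.001]
```

Call:
apply_moves(commands=[0.002,-0.004,0.07,0,0,0,0.25,0,0,0.08,0,0,0,0.25,0,0,0.08,0,0,0,0.25,0,0,0.07,0,0,0,0.25,0,0,0.05,0,0,0,0.25,0,0,0.03,0,0,0,0.25,0,0,0.02,0,0,0,0.25,0,0,0.01,0,0,0,0.25,0,0,0.005,0,0,0,0.25,0,0,0,0,0,0,0.4])

```text
t: 14.15
ee_pos: [0.4411, -0.2022, 0.0055]
ee_rot: [3.141, 0.0, 1.909]
force: [-0.1, -0.1, -0.2]
finger_gap: 0.0652
gripper_force: 0.0
```

Call:
apply_moves(commands=[0,0,0,0,0,0,0.8,0,0,0,0,0,0,0.8,0,0,0,0,0,0,0.8,0,0,0,0,0,0,0.8,0,0,0,0,0,0,0.8,0,0,0,0,0,0,0.8,0,0,0,0,0,0,0.8,0,0,0,0,0,0,0.8,0,0,0,0,0,0,0.8,0,0,0,0,0,0,0.8])

```text
t: 15.15
ee_pos: [0.441, -0.2021, 0.0054]
ee_rot: [3.141, 0.0, 1.909]
force: [-0.7, -0.1, 5.4]
finger_gap: 0.0413
gripper_force: 25.0
```

```bash
python3 go.py 588.2 210.5 110 109.4
```

```text
t 15.15 pos [ 441.  -202.1    5.4] rpy [180.    0.  109.4] gap 41.3 gf 25.0 F [-0.7 -0.1  5.4]
shift now-axes [ 1.361  1.104 -0.418] goal-axes [ 1.361  1.104 -0.418] turn [0. 0. 0.]
```

Call:
apply_moves(commands=[0,0,-0.02,0,0,0,0.8,0,0,-0.04,0,0,0,0.8,0,0,-0.07,0,0,0,0.8,0,0,-0.09,0,0,0,0.8,0,0,-0.09,0,0,0,0.8,0,0,-0.07,0,0,0,0.8,0,0,-0.038,0,0,0,0.8,0.05,0.04,0,0,0,0,0.8,0.08,0.065,0,0,0,0,0.8,0.1,0.08,0,0,0,0,0.8])

```text
t: 16.15
ee_pos: [0.4653, -0.1324, 0.1099]
ee_rot: [-3.141, 0.0, 1.908]
force: [0.3, 0.8, -1.1]
finger_gap: 0.0418
gripper_force: 25.0
```

Call:
apply_moves(commands=[0.11,0.09,0,0,0,0,0.8,0.11,0.09,0,0,0,0,0.8,0.11,0.09,0,0,0,0,0.8,0.11,0.09,0,0,0,0,0.8,0.11,0.09,0,0,0,0,0.8,0.11,0.09,0,0,0,0,0.8,0.11,0.09,0,0,0,0,0.8,0.11,0.09,0,0,0,0,0.8,0.11,0.09,0,0,0,0,0.8,0.08,0.065,0,0,0,0,0.8])

```text
t: 17.15
ee_pos: [0.5829, 0.1949, 0.1095]
ee_rot: [-3.141, -0.0, 1.911]
force: [-0.4, -0.3, -0.8]
finger_gap: 0.042
gripper_force: 25.0
```

Call:
apply_moves(commands=[0.04,0.03,0.05,0,0,0,0.8,0.021,0.014,0.05,0,0,0,0.8,0,0,0.05,0,0,0,0.8,0,0,0.04,0,0,0,0.8,0,0,0.03,0,0,0,0.8,0,0,0,0,0,0,0.8,0,0,0,0,0,0,0.8,0,0,0,0,0,0,0.8,0,0,0,0,0,0,0.8,0,0,0,0,0,0,0.8])

```text
t: 18.15
ee_pos: [0.5884, 0.2105, 0.0551]
ee_rot: [3.141, 0.0, 1.909]
force: [0.2, 0.1, -1.7]
finger_gap: 0.0418
gripper_force: 25.0
```

```bash
python3 go.py 588.2 210.5 11.4 109.4
```

```text
t 18.15 pos [588.4 210.5  55.1] rpy [180.    0.  109.4] gap 41.8 gf 25.0 F [ 0.2  0.1 -1.7]
shift now-axes [ 0.    -0.001  0.175] goal-axes [ 0.    -0.001  0.175] turn [0. 0. 0.]
```

Call:
apply_moves(commands=[0,0,0.04,0,0,0,0.8,0,0,0.05,0,0,0,0.8,0,0,0.04,0,0,0,0.8,0,0,0.02,0,0,0,0.8,0,0,0.01,0,0,0,0.8,0,0,0.007,0,0,0,0.8,0,0,0.004,0,0,0,0.8,0,0,0.003,0,0,0,0.8,0,0,0,0,0,0,0.8,0,0,0,0,0,0,0.8])

```text
t: 19.15
ee_pos: [0.5883, 0.2106, 0.0115]
ee_rot: [3.141, 0.0, 1.909]
force: [0.0, -0.5, -0.1]
finger_gap: 0.0421
gripper_force: 25.0
```

Call:
apply_moves(commands=[0,0,0.002,0,0,0,0.8,0,0,0,0,0,0,0.8,0,0,0,0,0,0,0.8,0,0,0,0,0,0,0.5,0,0,0,0,0,0,0.45,0,0,0,0,0,0,0.4,0,0,0,0,0,0,0.35,0,0,0,0,0,0,0.35,0,0,-0.03,0,0,0,0.35,0,0,-0.07,0,0,0,0.35])

```text
t: 20.15
ee_pos: [0.5875, 0.2102, 0.0356]
ee_rot: [-3.139, 0.0, 1.909]
force: [0.1, -0.4, 0.1]
finger_gap: 0.0614
gripper_force: 0.0
```

```bash
python3 go.py 600.1 -343.9 100 151.6;python3 go.py 600.1 -343.9 100 109.4|tail -1
```

```text
t 20.15 pos [587.5 210.2  35.6] rpy [-179.9    0.   109.4] gap 61.4 gf 0.0 F [ 0.1 -0.4  0.1]
shift now-axes [-2.107 -0.689 -0.256] goal-axes [-1.098 -1.925 -0.258] turn [-0.001 -0.    -0.469]
shift now-axes [-2.107 -0.689 -0.256] goal-axes [-2.107 -0.689 -0.258] turn [-0.001  0.    -0.   ]
```

Call:
apply_moves(commands=[0,0,-0.08,0,0,0,0.35,0,0,-0.09,0,0,0,0.35,0,0,-0.086,0,0,0,0.35,-0.05,-0.016,0,0,0,0,0.35,-0.1,-0.033,0,0,0,0,0.35,-0.14,-0.046,0,0,0,0,0.35,-0.14,-0.046,0,0,0,0,0.35,-0.14,-0.046,0,0,0,0,0.35,-0.14,-0.046,0,0,0,0,0.35,-0.14,-0.046,0,0,0,0,0.35])

```text
t: 21.15
ee_pos: [0.5927, -0.0152, 0.1004]
ee_rot: [3.141, 0.0, 1.909]
force: [0.3, -0.4, -1.0]
finger_gap: 0.061
gripper_force: 0.0
```

Call:
apply_moves(commands=[-0.14,-0.046,0,0,0,0,0.35,-0.14,-0.046,0,0,0,0,0.35,-0.14,-0.046,0,0,0,0,0.35,-0.14,-0.046,0,0,0,0,0.35,-0.14,-0.046,0,0,0,0,0.35,-0.14,-0.046,0,0,0,0,0.35,-0.14,-0.046,0,0,0,0,0.35,-0.14,-0.046,0,0,0,0,0.35,-0.09,-0.028,0,0,0,0,0.35,-0.047,-0.014,0,0,0,0,0.35])

```text
t: 22.15
ee_pos: [0.5995, -0.3466, 0.1002]
ee_rot: [-3.141, 0.001, 1.907]
force: [-0.4, -0.3, -0.1]
finger_gap: 0.0611
gripper_force: 0.0
```

Call:
apply_moves(commands=[0,0,0,0,0,-0.078,0.35,0,0,0,0,0,-0.078,0.35,0,0,0,0,0,-0.078,0.35,0,0,0,0,0,-0.078,0.35,0,0,0,0,0,-0.078,0.35,0,0,0,0,0,-0.078,0.35,0,0,0,0,0,0,0.35,0,0,0,0,0,0,0.35,0,0,0,0,0,0,0.35,0,0,0,0,0,0,0.35])

```text
t: 23.15
ee_pos: [0.6007, -0.3433, 0.0997]
ee_rot: [-3.141, -0.0, 2.643]
force: [-0.5, 0.4, -0.5]
finger_gap: 0.0613
gripper_force: 0.0
```

```bash
python3 go.py 600.1 -343.9 5 151.6
python3 - <<'E'
from rig import *
import cv2
i=get_image("top")["frame"];cv2.imwrite("pics/top1.png",cv2.resize(i[180:360,90:300],None,fx=2.5,fy=2.5))
E
```

```text
t 23.15 pos [ 600.7 -343.3   99.7] rpy [-180.    -0.   151.4] gap 61.3 gf 0.0 F [-0.5  0.4 -0.5]
shift now-axes [ 0.001 -0.003  0.379] goal-axes [ 0.001 -0.003  0.379] turn [-0.    -0.    -0.002]
```

View pics/top1.png

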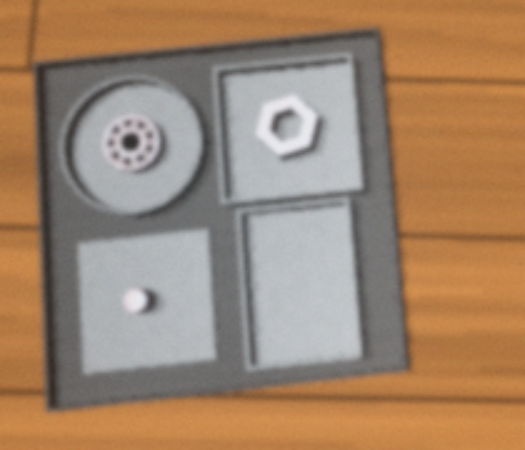

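The bearing lies flat in the tin at crop (131,142), with the tin's centre at about (134,145). The nut lies flat in the square bin at (290,126), with the bin's centre at about (288,129). I'll pick up the short link next and measure both placements.

Call:
apply_moves(commands=[0.001,-0.003,0.06,0,0,0,0.35,0,0,0.08,0,0,0,0.35,0,0,0.08,0,0,0,0.35,0,0,0.06,0,0,0,0.35,0,0,0.04,0,0,0,0.35,0,0,0.03,0,0,0,0.35,0,0,0.02,0,0,0,0.35,0,0,0.008,0,0,0,0.35,0,0,0.002,0,0,0,0.35,0,0,0,0,0,0,0.5])

```text
t: 24.2
ee_pos: [0.6004, -0.3442, 0.0052]
ee_rot: [-3.142, 0.001, 2.645]
force: [0.3, 0.1, 0.1]
finger_gap: 0.0558
gripper_force: 0.0
```

Call:
apply_moves(commands=[0,0,0,0,0,0,0.9,0,0,0,0,0,0,0.9,0,0,0,0,0,0,0.9,0,0,0,0,0,0,0.9,0,0,0,0,0,0,0.9,0,0,0,0,0,0,0.9,0,0,0,0,0,0,0.9,0,0,0,0,0,0,0.9,0,0,0,0,0,0,0.9,0,0,0,0,0,0,0.9], squeeze=35)

```text
t: 25.2
ee_pos: [0.6002, -0.3441, 0.0049]
ee_rot: [3.142, 0.0, 2.645]
force: [-0.3, 1.5, 5.3]
finger_gap: 0.0295
gripper_force: 35.0
```

```bash
python3 go.py 469.2 195.1 110 187.4;python3 go.py 469.2 195.1 110 151.6|tail -1
python3 - <<'E'
from h import *
from rig import get_image
from scipy.optimize import least_squares
for n in("top","side"):
    d=get_image(n);P=cloud(d)
    for k,c,h in(("bearing",(.573,.3295),.022),("nut",(.5882,.2105),.028)):
        X=topface(d,c,h,.035);e=cv2.fitEllipse(X);print(n,k,rect(X),np.round(e[0],1))
    # tin rim: circle of radius 54..51 mean 52.5
    q=P[...,:2]-[.573,.3295];r=np.hypot(*np.moveaxis(q,-1,0))
    X=P[...,:2][(P[...,2]>.018)&(P[...,2]<.027)&(r>.045)&(r<.060)]*1000
    s=least_squares(lambda v:np.hypot(*(X-v[:2]).T)-v[2],[573,329.5,52.5],loss="soft_l1");print(n,"tin",len(X),s.x.round(1))
    # square bin & oblong walls: robust fit in bin frame
    for k,c,a,b in(("sq",(588.2,210.5),52.5,52.5),("ob",(469.2,195.1),59.5,41.5)):
        t=np.radians(7.4);M=np.array([[np.cos(t),-np.sin(t)],[np.sin(t),np.cos(t)]])
        q=(P[...,:2]*1000-c)@M;X=q[(P[...,2]>.0195)&(P[...,2]<.027)&(abs(q[...,0])<a+6)&(abs(q[...,1])<b+6)&((abs(q[...,0])>a-8)|(abs(q[...,1])>b-8))]
        def f(v):
            w=v[2];Y=(X-v[:2])@np.array([[np.cos(w),-np.sin(w)],[np.sin(w),np.cos(w)]])
            return np.maximum(abs(Y[:,0])-a,abs(Y[:,1])-b)
        s=least_squares(f,[0,0,0],loss="soft_l1",x_scale=[1,1,.02]);print(n,k,len(X),(np.array(c)+M@s.x[:2]).round(1),"yaw",round(7.4+np.degrees(s.x[2]),1))
E
```

```text
t 25.2 pos [ 600.2 -344.1    4.9] rpy [180.    0.  151.5] gap 29.5 gf 35.0 F [-0.3  1.5  5.3]
shift now-axes [ 1.489  1.646 -0.421] goal-axes [ 0.242  2.206 -0.42 ] turn [-0.     0.    -0.399]
shift now-axes [ 1.489  1.646 -0.421] goal-axes [ 1.487  1.648 -0.42 ] turn [ 0.     0.    -0.001]
top bearing [573.1 328.1  43.3  41.9   4.4] [573.1 328.4]
top nut [587.6 208.9  48.7  41.6  46.6] [588.2 208.8]
top tin 352 [571.5 328.1  52.1]
top sq 400 [587.1 209.5] yaw 7.4
top ob 417 [468.5 194.1] yaw 7.5
side bearing [574.3 327.6  51.1  42.   58. ] [573.4 327.3]
side nut [587.7 207.2  52.3  42.   52.9] [588.7 208.2]
side tin 274 [573.  328.7  52.4]
side sq 368 [588.2 209.8] yaw 7.4
side ob 423 [469.5 194.3] yaw 7.5
```

Call:
apply_moves(commands=[0,0,-0.02,0,0,0,0.9,0,0,-0.04,0,0,0,0.9,0,0,-0.07,0,0,0,0.9,0,0,-0.09,0,0,0,0.9,0,0,-0.09,0,0,0,0.9,0,0,-0.07,0,0,0,0.9,0,0,-0.04,0,0,0,0.9,0.03,0.034,0,0,0,0,0.9,0.06,0.067,0,0,0,0,0.9,0.085,0.094,0,0,0,0,0.9])

```text
t: 26.3
ee_pos: [0.5838, -0.2798, 0.1085]
ee_rot: [-3.141, -0.001, 2.643]
force: [1.2, -0.4, -2.9]
finger_gap: 0.0291
gripper_force: 35.0
```

Call:
apply_moves(commands=[0.1,0.11,0,0,0,0,0.9,0.1,0.11,0,0,0,0,0.9,0.1,0.11,0,0,0,0,0.9,0.1,0.11,0,0,0,0,0.9,0.1,0.11,0,0,0,0,0.9,0.1,0.11,0,0,0,0,0.9,0.1,0.11,0,0,0,0,0.9,0.1,0.11,0,0,0,0,0.9,0.1,0.11,0,0,0,0,0.9,0.1,0.11,0,0,0,0,0.9])

```text
t: 27.3
ee_pos: [0.4945, 0.0824, 0.109]
ee_rot: [-3.141, -0.001, 2.645]
force: [0.4, 0.3, -2.9]
finger_gap: 0.0293
gripper_force: 35.0
```

Call:
apply_moves(commands=[0.1,0.11,0,0,0,0,0.9,0.09,0.1,0,0,0,0,0.9,0.07,0.08,0,0,0,0,0.9,0.035,0.04,0,0,0,0,0.9,0.017,0.023,0,0,0,-0.06,0.9,0,0,0,0,0,-0.07,0.9,0,0,0,0,0,-0.08,0.9,0,0,0,0,0,-0.08,0.9,0,0,0,0,0,-0.07,0.9,0,0,0,0,0,-0.04,0.9])

```text
t: 28.3
ee_pos: [0.4693, 0.1946, 0.1091]
ee_rot: [-3.141, -0.001, -3.006]
force: [0.1, -0.7, -1.6]
finger_gap: 0.0295
gripper_force: 35.0
```

```bash
python3 go.py 469 195 11 187.4
python3 - <<'E'
from rig import *
import cv2
cv2.imwrite("pics/side2.png",get_image("side")["frame"][60:360,60:460])
E
```

```text
t 28.3 pos [469.3 194.6 109.1] rpy [-1.800e+02 -1.000e-01 -1.723e+02] gap 29.5 gf 35.0 F [ 0.1 -0.7 -1.6]
shift now-axes [0.    0.002 0.392] goal-axes [0.001 0.002 0.392] turn [-0.    -0.001  0.004]
```

View pics/side2.png

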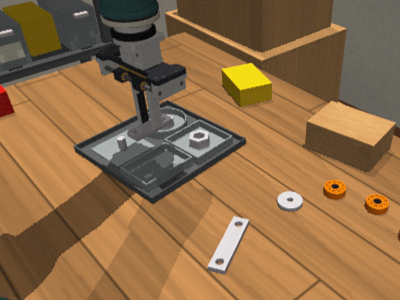

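The link is held level at crop (152,125), above the oblong bin and aligned with it. I'm lowering it.

Call:
apply_moves(commands=[0,0.002,0.06,0,0,0.004,0.9,0,0,0.08,0,0,0,0.9,0,0,0.08,0,0,0,0.9,0,0,0.06,0,0,0,0.9,0,0,0.05,0,0,0,0.9,0,0,0.03,0,0,0,0.9,0,0,0.015,0,0,0,0.9,0,0,0.008,0,0,0,0.9,0,0,0.004,0,0,0,0.9,0,0,0,0,0,0,0.9])

```text
t: 29.35
ee_pos: [0.4699, 0.1959, 0.0133]
ee_rot: [3.142, 0.0, -3.017]
force: [-0.7, -0.4, -1.8]
finger_gap: 0.0293
gripper_force: 35.0
```

```bash
python3 go.py 469 195 10.9 187.4
```

```text
t 29.35 pos [469.9 195.9  13.3] rpy [ 180.     0.  -172.8] gap 29.3 gf 35.0 F [-0.7 -0.4 -1.8]
shift now-axes [ 0.004 -0.003  0.009] goal-axes [ 0.004 -0.003  0.009] turn [ 0.     0.    -0.003]
```

Call:
apply_moves(commands=[0.004,-0.003,0.004,0,0,-0.003,0.9,0,0,0.003,0,0,0,0.9,0,0,0.002,0,0,0,0.9,0,0,0.001,0,0,0,0.9,0,0,0,0,0,0,0.9,0,0,0,0,0,0,0.9,0,0,0,0,0,0,0.9,0,0,0,0,0,0,0.9,0,0,0,0,0,0,0.9,0,0,0,0,0,0,0.9])

```text
t: 30.35
ee_pos: [0.4689, 0.1949, 0.0108]
ee_rot: [-3.142, 0.0, -3.012]
force: [-2.0, -1.4, 6.8]
finger_gap: 0.0292
gripper_force: 35.0
```

Call:
apply_moves(commands=[0,0,0,0,0,0,0.65,0,0,0,0,0,0,0.6,0,0,0,0,0,0,0.55,0,0,0,0,0,0,0.5,0,0,0,0,0,0,0.5,0,0,0,0,0,0,0.5,0,0,-0.03,0,0,0,0.5,0,0,-0.07,0,0,0,0.5,0,0,-0.1,0,0,0,0.4,0,0,-0.12,0,0,0,0.25])

```text
t: 31.35
ee_pos: [0.4684, 0.1947, 0.0913]
ee_rot: [-3.141, -0.001, -3.012]
force: [0.8, 0.7, 0.7]
finger_gap: 0.0598
gripper_force: 0.0
```

```bash
python3 go.py 446.2 -333.1 110 90;python3 go.py 446.2 -333.1 110 187.4|tail -1
```

```text
t 31.35 pos [468.4 194.7  91.3] rpy [-1.800e+02 -1.000e-01 -1.726e+02] gap 59.8 gf 0.0 F [0.8 0.7 0.7]
shift now-axes [ 0.361 -2.082 -0.073] goal-axes [-2.111 -0.089 -0.075] turn [-1.000e-03 -0.000e+00  1.083e+00]
shift now-axes [ 0.361 -2.082 -0.073] goal-axes [ 0.36  -2.082 -0.075] turn [-0.    -0.001  0.   ]
```

Call:
apply_moves(commands=[0.01,-0.06,-0.04,0,0,0,0.25,0.02,-0.11,-0.033,0,0,0,0.25,0.025,-0.145,0,0,0,0,0.25,0.025,-0.145,0,0,0,0,0.25,0.025,-0.145,0,0,0,0,0.25,0.025,-0.145,0,0,0,0,0.25,0.025,-0.145,0,0,0,0,0.25,0.025,-0.145,0,0,0,0,0.25,0.025,-0.145,0,0,0,0,0.25,0.025,-0.145,0,0,0,0,0.25])

```text
t: 32.35
ee_pos: [0.4541, -0.1441, 0.1089]
ee_rot: [-3.142, 0.0, -3.012]
force: [-0.1, 0.0, -0.6]
finger_gap: 0.0703
gripper_force: 0.0
```

Call:
apply_moves(commands=[0.025,-0.145,0,0,0,0,0.25,0.025,-0.145,0,0,0,0,0.25,0.025,-0.145,0,0,0,0,0.25,0.025,-0.145,0,0,0,0,0.25,0.02,-0.1,0,0,0,0,0.25,0.011,-0.05,0,0,0,0,0.25,0,-0.022,0,0,0,0,0.25,0,0,0,0,0,0,0.25,0,0,0,0,0,0,0.25,0,0,0,0,0,0,0.25])

```text
t: 33.35
ee_pos: [0.4471, -0.3317, 0.1088]
ee_rot: [3.141, 0.0, -3.01]
force: [-0.3, 0.2, 0.4]
finger_gap: 0.0707
gripper_force: 0.0
```

```bash
python3 go.py 446.2 -333.1 5 187.4
python3 - <<'E'
from h import *
from rig import get_image
for n in("top","side"):
    d=get_image(n);X=topface(d,(.469,.195),.016,.055);print(n,"link",rect(X))
    if n=="top":cv2.imwrite("pics/top2.png",cv2.resize(d["frame"][180:360,90:300],None,fx=2.5,fy=2.5))
E
```

```text
t 33.35 pos [ 447.1 -331.7  108.8] rpy [ 180.     0.  -172.5] gap 70.7 gf 0.0 F [-0.3  0.2  0.4]
shift now-axes [ 0.004 -0.005  0.415] goal-axes [ 0.004 -0.005  0.415] turn [0.    0.    0.001]
top link [468.6 193.   89.9  31.    7.7]
side link [469.  192.5  94.6  36.2   7.6]
```

View pics/top2.png

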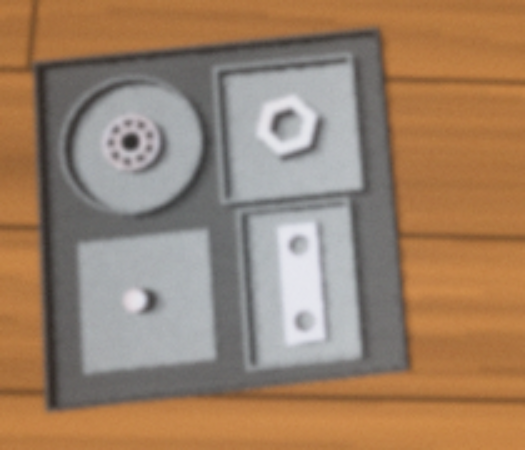

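The link lies lengthways at the middle of the oblong bin, crop (302,282), within about 1.5 mm. Now the ring.

Call:
apply_moves(commands=[0.004,-0.005,0.07,0,0,0,0.25,0,0,0.08,0,0,0,0.25,0,0,0.08,0,0,0,0.25,0,0,0.07,0,0,0,0.25,0,0,0.05,0,0,0,0.25,0,0,0.03,0,0,0,0.25,0,0,0.02,0,0,0,0.25,0,0,0.01,0,0,0,0.25,0,0,0.004,0,0,0,0.25,0,0,0,0,0,0,0.3], squeeze=25)

```text
t: 34.45
ee_pos: [0.4461, -0.3344, 0.0056]
ee_rot: [-3.141, 0.0, -3.012]
force: [-0.5, -0.4, 1.1]
finger_gap: 0.0669
gripper_force: 0.0
```

Call:
apply_moves(commands=[0,0,0,0,0,0,0.8,0,0,0,0,0,0,0.8,0,0,0,0,0,0,0.8,0,0,0,0,0,0,0.8,0,0,0,0,0,0,0.8,0,0,0,0,0,0,0.8,0,0,0,0,0,0,0.8,0,0,0,0,0,0,0.8,0,0,0,0,0,0,0.8,0,0,0,0,0,0,0.8])

```text
t: 35.45
ee_pos: [0.446, -0.3343, 0.0055]
ee_rot: [-3.141, 0.0, -3.012]
force: [-0.4, 1.9, 6.5]
finger_gap: 0.0489
gripper_force: 25.0
```

```bash
python3 go.py 453.8 314 110 187.4
```

```text
t 35.45 pos [ 446.  -334.3    5.5] rpy [-180.     0.  -172.6] gap 48.9 gf 25.0 F [-0.4  1.9  6.5]
shift now-axes [-0.367  2.567 -0.419] goal-axes [-0.365  2.567 -0.418] turn [-0.  0.  0.]
```

Call:
apply_moves(commands=[0,0,-0.02,0,0,0,0.8,0,0,-0.04,0,0,0,0.8,0,0,-0.07,0,0,0,0.8,0,0,-0.09,0,0,0,0.8,0,0,-0.09,0,0,0,0.8,0,0,-0.07,0,0,0,0.8,0,0,-0.039,0,0,0,0.8,-0.007,0.05,0,0,0,0,0.8,-0.014,0.1,0,0,0,0,0.8,-0.02,0.13,0,0,0,0,0.8])

```text
t: 36.45
ee_pos: [0.4462, -0.2624, 0.1091]
ee_rot: [3.141, -0.001, -3.013]
force: [1.0, 0.4, -0.7]
finger_gap: 0.0491
gripper_force: 25.0
```

Call:
apply_moves(commands=[-0.021,0.147,0,0,0,0,0.8,-0.021,0.147,0,0,0,0,0.8,-0.021,0.147,0,0,0,0,0.8,-0.021,0.147,0,0,0,0,0.8,-0.021,0.147,0,0,0,0,0.8,-0.021,0.147,0,0,0,0,0.8,-0.021,0.147,0,0,0,0,0.8,-0.021,0.147,0,0,0,0,0.8,-0.021,0.147,0,0,0,0,0.8,-0.021,0.147,0,0,0,0,0.8])

```text
t: 37.45
ee_pos: [0.4501, 0.1097, 0.1093]
ee_rot: [-3.141, -0.001, -3.011]
force: [0.8, -0.8, -1.1]
finger_gap: 0.0492
gripper_force: 25.0
```

Call:
apply_moves(commands=[-0.021,0.147,0,0,0,0,0.8,-0.021,0.147,0,0,0,0,0.8,-0.021,0.147,0,0,0,0,0.8,-0.021,0.147,0,0,0,0,0.8,-0.015,0.11,0,0,0,0,0.8,-0.009,0.07,0,0,0,0,0.8,-0.006,0.035,0,0,0,0,0.8,-0.002,0.014,0,0,0,0,0.8,0,0,0,0,0,0,0.8,0,0,0,0,0,0,0.8])

```text
t: 38.45
ee_pos: [0.4541, 0.3128, 0.1099]
ee_rot: [-3.141, -0.0, -3.013]
force: [-0.3, -0.7, 1.4]
finger_gap: 0.049
gripper_force: 25.0
```

```bash
python3 go.py 453.8 314 50 187.4
```

```text
t 38.45 pos [454.1 312.8 109.9] rpy [-180.    -0.  -172.7] gap 49.0 gf 25.0 F [-0.3 -0.7  1.4]
shift now-axes [0.    0.005 0.24 ] goal-axes [0.    0.005 0.24 ] turn [-0.    -0.    -0.001]
```

Call:
apply_moves(commands=[0,0.005,0.06,0,0,0,0.8,0,0,0.07,0,0,0,0.8,0,0,0.06,0,0,0,0.8,0,0,0.04,0,0,0,0.8,0,0,0.02,0,0,0,0.8,0,0,0.02,0,0,0,0.8,0,0,0.02,0,0,0,0.8,0,0,0.02,0,0,0,0.8,0,0,0,0,0,0,0.8,0,0,0,0,0,0,0.8])

```text
t: 39.45
ee_pos: [0.4537, 0.3152, 0.0325]
ee_rot: [-3.142, 0.0, -3.012]
force: [-0.0, 0.5, -0.4]
finger_gap: 0.0493
gripper_force: 25.0
```

```bash
python3 go.py 453.8 314 11.5 187.4
```

```text
t 39.45 pos [453.7 315.2  32.5] rpy [-180.     0.  -172.6] gap 49.3 gf 25.0 F [-0.   0.5 -0.4]
shift now-axes [ 0.    -0.005  0.084] goal-axes [ 0.    -0.005  0.084] turn [-0.  0.  0.]
```

Call:
apply_moves(commands=[0,-0.005,0.02,0,0,0,0.8,0,0,0.02,0,0,0,0.8,0,0,0.02,0,0,0,0.8,0,0,0.012,0,0,0,0.8,0,0,0.006,0,0,0,0.8,0,0,0.004,0,0,0,0.8,0,0,0.003,0,0,0,0.8,0,0,0,0,0,0,0.8,0,0,0,0,0,0,0.8,0,0,0,0,0,0,0.8])

```text
t: 40.45
ee_pos: [0.4539, 0.314, 0.0115]
ee_rot: [-3.142, 0.0, -3.012]
force: [-2.3, -1.9, 5.2]
finger_gap: 0.0492
gripper_force: 25.0
```

The ring is touching the plate. I'm opening the fingers and lifting clear.

Call:
apply_moves(commands=[0,0,0,0,0,0,0.45,0,0,0,0,0,0,0.4,0,0,0,0,0,0,0.35,0,0,0,0,0,0,0.3,0,0,0,0,0,0,0.3,0,0,0,0,0,0,0.3,0,0,-0.03,0,0,0,0.3,0,0,-0.07,0,0,0,0.3,0,0,-0.1,0,0,0,0.3,0,0,-0.12,0,0,0,0.3])

```text
t: 41.45
ee_pos: [0.4534, 0.3137, 0.0921]
ee_rot: [-3.141, -0.001, -3.012]
force: [0.4, -0.3, -0.3]
finger_gap: 0.0659
gripper_force: 0.0
```

Call:
apply_moves(commands=[-0.05,-0.1,-0.06,0,0,0,0.3,0,-0.14,-0.05,0,0,0,0.3,0,-0.14,-0.05,0,0,0,0.3,0,-0.14,-0.05,0,0,0,0.3,0,-0.14,-0.05,0,0,0,0.3,0,-0.14,0,0,0,0,0.3,0,-0.1,0,0,0,0,0.3,0,-0.05,0,0,0,0,0.3,0,0,0,0,0,0,0.3,0,0,0,0,0,0,0.3])

```text
t: 42.45
ee_pos: [0.4968, 0.0813, 0.1563]
ee_rot: [3.141, -0.0, -3.011]
force: [-0.5, 1.2, -0.9]
finger_gap: 0.0661
gripper_force: 0.0
```

Run:
```python
from h import *
from rig import get_image
for n in("top","side"):
    d=get_image(n);X=topface(d,(.454,.314),.016,.03);print(n,"ring",rect(X))
    cv2.imwrite(f"pics/{n}3.png",d["frame"])
```

```text
Traceback (most recent call last):
  File "h.py", line 21, in topface
    n,l,s,_=cv2.connectedComponentsWithStats(m);k=(l==1+np.argmax(s[1:,4])).astype(np.uint8)
                                                        ~~~~~~~~~^^^^^^^^^
ValueError: attempt to get argmax of an empty sequence
```

The arm is probably hiding the ring from the top camera, so I'm moving it further away.

Call:
apply_moves(commands=[0,-0.06,0,0,0,0,0.3,0,-0.12,0,0,0,0,0.3,0,-0.14,0,0,0,0,0.3,0,-0.14,0,0,0,0,0.3,0,-0.14,0,0,0,0,0.3,0,-0.14,0,0,0,0,0.3,0,-0.14,0,0,0,0,0.3,0,-0.1,0,0,0,0,0.3,0,-0.05,0,0,0,0,0.3,0,0,0,0,0,0,0.3])

```text
t: 43.5
ee_pos: [0.5304, -0.1754, 0.156]
ee_rot: [-3.142, -0.0, -3.013]
force: [-0.8, -0.3, 0.1]
finger_gap: 0.0661
gripper_force: 0.0
```

Run:
```python
from h import *
from rig import get_image
for n in("top","side"):
    d=get_image(n);cv2.imwrite(f"pics/{n}3.png",d["frame"])
    try: print(n,"ring",rect(topface(d,(.454,.314),.016,.035)))
    except ValueError: print(n,"hidden")
```

```text
top ring [454.4 311.4  49.2  47.  -88.9]
side ring [454.7 309.2  54.8  48.2  71.4]
```

View pics/top3.png

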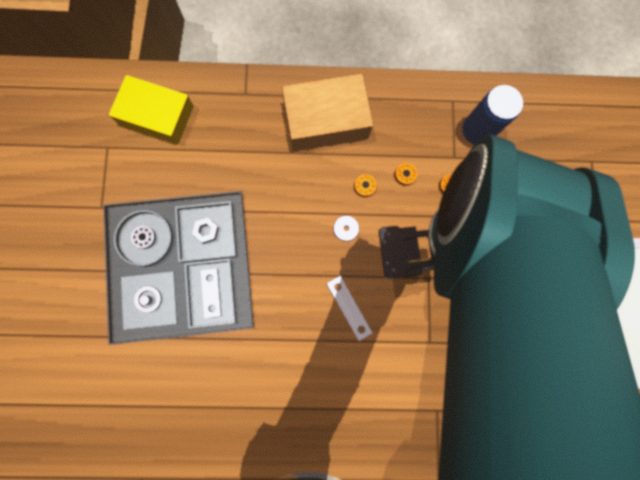

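View pics/side3.png

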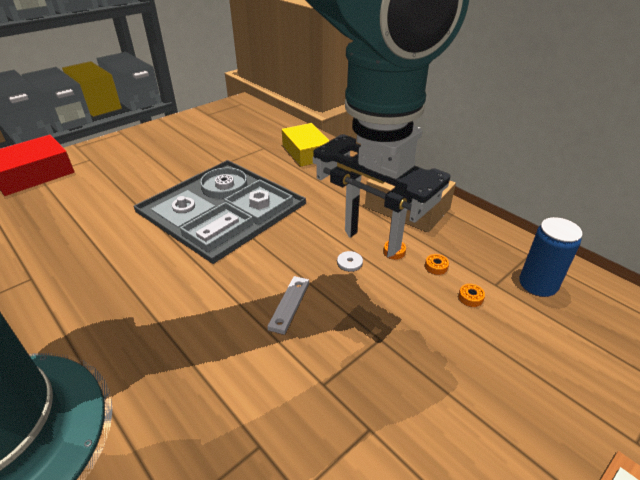

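The top view shows the ring flat over the post at (147,299). The bearing is at (142,237), the nut at (205,230) and the link at (210,292), all centred, and the look-alikes have not moved. The gripper is empty and clear.

```bash
python3 -c "from rig import *;print(sign_off())"
```

```text
the job is handed in; nothing more can be done
None
```

The hub kit is made up and handed in at about 43.5 s of the 99 s allowed: bearing, nut, shorter link and wide ring were set down flat in that order, each within about 3 mm of its middle in the camera images, and the look-alikes were left where they lay.

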